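# Free the blanked air port on the tactile-stimulator valve box

## Task

Free the air port of the valve box: press the coupling's sprung sleeve all the way back, draw the steel blanking plug up out of it and let the sleeve snap forward, then stand the plug upright and fully home in the wide hole of the parking block and let go. Work gently: do not ram the sleeve against its stop, wrench the plug while it is locked, force it into the hole or lay it down; leave everything else on the desk where it is.

Things in the scene. Friction and masses are not known exactly. Their poses are not given: they have to be found in the camera images.
- coupling: cream valve box 130 x 90 x 50 mm (x, y, z), fixed to the desk; origin at the centre of its underside, z up. From the middle of its top rises a brass socket 37 mm across with an upright bore 18 mm wide; the bore's floor lies 60 mm above the underside. A sprung steel sleeve sits round the socket
- sleeve (a joint): how far the sleeve is pushed back (down), in m: 0 = forward (up), 0.007 = rigid bottom stop, not to be rammed. Its spring pushes back with about 9.5 N at rest, 15.5 N at the stop. It drives two hidden locking dogs that sit in the plug's groove and are clear of the plug only beyond about 0.006. If the sleeve comes forward before the plug has risen 1 mm, they lock again
- socket (a point): centre of the brass socket's mouth, 88 mm above the box's underside, fixed, z up; the socket's axis is vertical. While the plug is drawn up through the dogs they drag on it with several N and the sleeve hangs about 5 mm back; once the plug is raised about 17 mm the sleeve snaps fully forward by itself. The plug is out when its lower end is above this point
- sleeve_top (a point): centre of the sleeve's flat top flange; moves with the sleeve, 105 mm above the desk when forward, z up. The flange is a flat ring 62 mm outside, 23 mm inside, 7 mm thick; the plug stands up through it. Fingertips astride the plug, 20 to 35 mm apart, can press the flange down, then close on the plug, sliding on the flange, and draw it up
- plug: steel blanking plug (nipple), 85 mm long, 16 mm across, about 0.12 kg, upright in the coupling at first, 40 mm of it above the sleeve flange. Origin at the centre of its lower end, z towards its upper end. Lower end coned over 4 mm; locking groove 8 mm across 14 to 21 mm from the lower end; plain round shank above. It stands on the bore floor; locked, it lifts only 0.2 mm
- block: grey plastic parking block 100 x 56 x 38 mm (x, y, z), fixed to the desk; origin at the centre of its underside, z up. Two upright round holes in its top, both 30 mm deep: a wide one 17.5 mm across, 22 mm from the centre towards -x, and a narrow one 11 mm across, 24 mm towards +x (not for this plug).
- park (a point): centre of the mouth of the wide hole, on the block's top face, z up. The hole is 17.5 mm wide, 30 mm deep, with a small chamfer; a seated plug's lower end lies 30 mm below this point.
- jar: bystander: low white paste jar, 52 mm across, 45 mm high; origin at the centre of its underside
- tape: bystander: roll of paper tape lying flat, 60 mm across, 19 mm high; origin at the centre of its underside
- pen: bystander: white pen, 140 x 10 x 10 mm, lying flat along its own y; origin at the centre of its underside
- mouse: bystander: cordless cream computer mouse, 100 x 58 x 31 mm; origin at the centre of its underside
- flask: bystander: slim white bottle, 42 mm across, 110 mm high; origin at the centre of its underside
- dish: bystander: small steel dish, 60 mm across, 24 mm high; origin at the centre of its underside

How it is judged:
On the way, in this order (a step that is already met when the one before it is completed fails the run):
1. the sleeve is pressed right back with the plug still down in the coupling (value of joint sleeve above 0.006 m and z of plug in the frame of coupling below 0.064 m), for 0.1 s.
2. the plug is drawn out above the socket and the sleeve has snapped forward (value of joint sleeve below 0.0012 m and z of plug in the frame of coupling above 0.088 m), for 0.1 s.
At the end, for the whole second after the job is handed in: the plug stands released and at rest in the wide hole of the parking block, its lower end within 2.5 mm of the hole's floor and 4 mm of its axis, upright within 5 degrees; the empty coupling's sleeve is fully forward (within 1.2 mm) (z of plug in the frame of park below -0.0275 m and horizontal distance between plug and park below 0.004 m and angle between plug's own z axis and vertical below 0.09 rad and value of joint sleeve below 0.0012 m and linear speed of plug below 0.02 m/s and contact force between the fingers and plug below 0.1 N); the robot touches nothing.
It fails at once if the sleeve or valve box is pressed with more than 28 N (contact force between the fingers and coupling above 28 N).
It fails at once if the plug is wrenched in the coupling with more than 40 N (contact force between plug and coupling above 40 N).
It fails at once if the plug is forced onto or into the parking block with more than 30 N (contact force between plug and block above 30 N).
It fails at once if the plug is laid down or tipped over (angle between plug's own z axis and vertical above 0.7 rad).
It fails at once if a bystander (jar, tape, pen, mouse, bottle or dish) is moved by more than 20 mm (distance of any of jar, tape, pen, mouse, flask, dish from where it was at the start of the episode above 0.02 m).
It also fails if it takes over 59 s, if anything falls off the work surface, if the arm or the gripper's body presses on something with over 40 N, if the wrist force passes 120 N, or if a joint passes its speed limit or range.

## Robot

A 6-joint arm with a two-finger parallel gripper is mounted at the origin on the work surface. World frame = base frame: x ahead of the robot, y to its left, z up, the work surface at z = 0. Lengths are in m, angles in rad, forces in N, time in s.
With the tool pointing down it reaches from about 0.325 to 0.775 m from the base axis. Payload 5.5 kg.
Tool frame: the origin (TCP) lies at the very end of the fingers, on their centre line; the grasp point (between the pads) lies hold_point_z behind it (hold_point_z is the distance from the TCP to the grasp point, in m); z points along the fingers, y is the direction in which the jaws open and shut (so a half turn about z gives the same grasp; the last joint's range is limited). The gripper opens to 85 mm and grips with 20 to 120 N. Pads are 22 mm wide; open, the fingers measure 114 mm over their backs; the gripper's body (76 mm by 85 mm) begins 54 mm behind the grasp point. The pads swing forward as they close: fully open they stand 13 mm farther back than shut.
Start: joints at [-1.393, 0.091, 1.231, -0, 1.82, -0.057], TCP at [0.14, -0.584, 0.231] pointing down, gripper open.
Joint ranges: [-2.87, 2.87], [-0.86, 2.18], [0.17, 2.46], [-1.51, 4.65], [0.06, 2.69], [-2.65, 2.65]. Speed limits (rad/s): [2.57, 2.57, 3.01, 3.14, 3.14, 3.14].

## Interface

Orientations are given as a unit quaternion [w, x, y, z].
In Python, from cell import * gives the robot as it stands.
- The arm moves only by the tool play_rows, never from a script. Its argument "commands" is a list of rows, each a list of 5 numbers: the closure, from -1 (fully open) to 1 (shut), then the shift along the tool's x, y, z in units of 25 mm (1.0 is 25 mm), then the turn about the tool's z in units of 6 degrees (1.0 is 6 degrees). A call has 1 to 20 rows; each row is the pose to reach, as a shift and turn from the pose commanded when the call began, along the tool's axes at that moment; what a row does not reach only later rows make up. A row lasts 1/10 s, in which the tool goes at most 50 mm and 8.59 degrees, less where a joint would pass 70% of its speed; a pose out of reach is approached as far as the arm can. A call with a gripper value outside its range is refused whole. The fingers move at their own pace and stop on an object; "force" is the grip in N (left out, the last holds). Time passes only in rows, so rows that repeat a pose let the fingers close. It gives the time, the measured TCP pose, the force and the opening at its end, in the units of the state.
- get_obs(): the state, without advancing time (a new reading comes with each control period).
- camera(name): name is "side" or "top" or "wrist"; returns (picture, depth): 480x640x3 uint8, red, green, blue; 480x640 float32, m along the optical axis (not along the pixel's ray), 0 where there is no reading.
- camera_params(name): a dict with "vfov" (degrees; the focal length in pixels is half the picture's height over the tangent of half this angle, whatever the lens; pixels are square), "cx", "cy" (the principal point, pixels), "k1" (the pictures are not rectified: a ray, as slopes to the right and down, at radius r is drawn at 1 + k1 r^2 times it, then the intrinsics apply), "origin" and "orientation" of the camera in the world. Camera axes: x right, y up, looking along -z (the intrinsics and any distortion apply to the point x, -y, -z); pixel columns grow to the right and rows downward; lengths in m; the calibration is good to about 2 mm. A picture is of the moment at which its call begins: read the wrist's pose just before it. camera_params takes no time and is no camera call; for the wrist camera it gives the pose at the moment of the call.
- sign_off(): hands the job in, once; it reports no verdict.
The state is a dict: "time_s": time; "joints": joint angles; "dq": joint speeds; "effort": joint torques, N m; "position": TCP position; "tcp_rot": TCP orientation; "ft_force": force on the tool from outside, world axes, zero at the start; "torque": the same for the moment, N m; "grip_width": finger opening in m.
Only numpy, scipy, OpenCV 4.12 (cv2) and the standard library are available. Lean on these libraries where they do the work, as an engineer would, in place of code of your own. Each camera call takes 0.05 s, during which the arm holds its last target. There are 200 camera calls.

## Working session

There is one attempt and no reset: what is moved stays moved. The work goes in short steps, Python scripts to look and compute and a tool call to move; the robot and the scene stay as the last step left them, time stands still between calls to the robot, and variables do not carry over. Pictures are saved under pics/ and viewed, about 8 in all and at most 12, crops included, and the job is handed in when it is done.

Besides the shell and the picture viewer there is one more tool, called after ">>>" by a JSON object that holds its "method" and its "body", one argument or row to a line. play_rows: Moves the arm, as the interface text tells. Its arguments: {"type":"object","properties":{"commands":{"type":"array"},"force":{"type":"number"}},"required":["commands"]}

```bash
mkdir -p pics; ls; cat > h.py <<'E'
from cell import *
import numpy as np, cv2
from scipy.spatial.transform import Rotation as R
def rot(q): return R.from_quat([q[1],q[2],q[3],q[0]]).as_matrix()
def ray(p,u,v):
    f=240/np.tan(np.radians(p["vfov"])/2)
    a=np.array([(u-p["cx"])/f,(v-p["cy"])/f]); s=a.copy()
    for _ in range(30): s=a/(1+p["k1"]*(s@s))
    return rot(p["orientation"])@np.array([s[0],-s[1],-1.0])
def at_z(p,u,v,z):
    d=ray(p,u,v); o=np.array(p["origin"]); return o+d*(z-o[2])/d[2]
def at_d(p,u,v,dep): return np.array(p["origin"])+ray(p,u,v)*dep
def proj(p,X):
    f=240/np.tan(np.radians(p["vfov"])/2)
    c=rot(p["orientation"]).T@(np.array(X)-p["origin"]); s=np.array([c[0],-c[1]])/-c[2]
    return s*(1+p["k1"]*(s@s))*f+[p["cx"],p["cy"]]
def save(n,im,f="pics/"): cv2.imwrite(f+n+".png",cv2.cvtColor(im,cv2.COLOR_RGB2BGR))
E
python3 - <<'E'
from h import *
o=get_obs(); print(o)
for n in("top","side"):
    p=camera_params(n); print(n,p); im,d=camera(n); save(n+"0",im); np.savez(n+"0.npz",im=im,d=d)
E
```

```text
pics
{'time_s': 0.0, 'joints': array([-1.39271345e+00,  9.18498748e-02,  1.23190855e+00, -9.11160960e-06,
        1.81975280e+00, -5.67130337e-02]), 'dq': array([-0.00054901,  0.00065335, -0.00052385,  0.00196191,  0.00086755,
       -0.00133168]), 'effort': array([-1.42466346e-03, -4.58729410e+01, -4.18031788e+01, -3.34515344e-04,
        1.15669941e-02, -2.25302955e-06]), 'position': array([ 0.13952575, -0.58326956,  0.23014342]), 'tcp_rot': array([-9.57253443e-04,  9.93116445e-01,  1.17127310e-01, -6.25868358e-05]), 'ft_force': array([ 0.09154206, -0.20985534,  0.43842078]), 'torque': array([ 0.01941084, -0.01388436,  0.00664736]), 'grip_width': 0.08545051127815566}
top {'vfov': 49.13388502125412, 'cx': 319.3574026755458, 'cy': 234.92783213260785, 'k1': 0.03446503046273005, 'origin': array([0.44484806, 0.02851284, 0.97376447]), 'orientation': array([ 0.70975945,  0.03235402, -0.02484872, -0.70326189])}
side {'vfov': 54.326653373646536, 'cx': 318.18799691001055, 'cy': 242.61561033316278, 'k1': -0.07626763017962658, 'origin': array([ 0.43630015, -0.45100484,  0.6891437 ]), 'orientation': array([ 0.93698501,  0.33231297, -0.04102988, -0.09971824])}
```

View pics/top0.png

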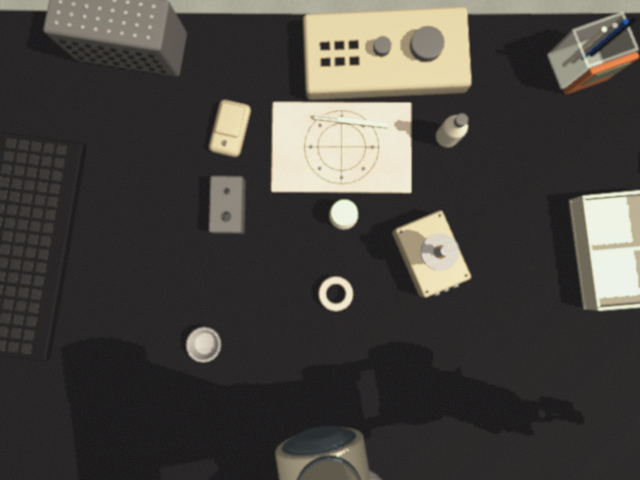

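View pics/side0.png

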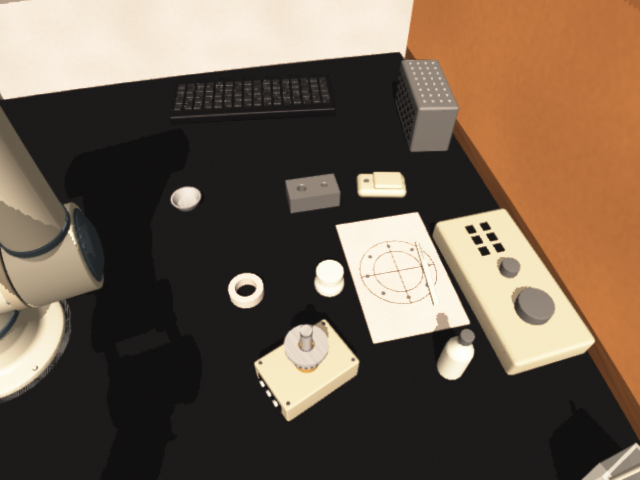

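The top view shows the coupling with its plug at about (441,250), the block at (227,205) with the wide hole at (226,216), and the narrow hole at (227,191). The side view shows the plug top at (307,329) and the wide hole at (301,188).

```bash
python3 - <<'E'
from h import *
p=camera_params("top");s=camera_params("side")
print("box",[at_z(p,u,v,.05)[:2].round(4) for u,v in((395,232),(440,213),(469,272),(425,296))])
print("hole",at_z(p,226,216,.038),at_z(s,301,188,.038),"narrow",at_z(p,227,191,.038),at_z(s,324,184,.038))
print("plugtop",at_z(s,307,329,.145))
f=np.load("top0.npz");im,d=f["im"],f["d"]
print(d[235:270:3,425:460:3].round(3))
P=[];Q=[]
for v in range(225,280):
  for u in range(410,475):
    if d[v,u]>0:
      x=at_d(p,u,v,d[v,u])
      if x[2]>.13:P.append(x)
      elif .098<x[2]<.11:Q.append(x)
P=np.array(P);Q=np.array(Q);print(len(P),P.mean(0),len(Q),(Q.min(0)+Q.max(0))/2,np.ptp(Q,axis=0))
a=cv2.resize(im[160:310,190:480],None,fx=2.75,fy=2.75,interpolation=cv2.INTER_CUBIC)
save("crop0",a)
E
```

```text
box [array([ 0.5261, -0.0946]), array([ 0.5604, -0.1737]), array([ 0.4571, -0.2231]), array([ 0.4146, -0.1464])]
hole [0.55330262 0.20671026 0.038     ] [0.55300033 0.20829206 0.038     ] narrow [0.59862196 0.20596408 0.038     ] [0.60022953 0.21013252 0.038     ]
plugtop [ 0.49126113 -0.15902421  0.145     ]
[[0.926 0.925 0.869 0.868 0.868 0.87  0.868 0.872 0.923 0.925 0.975 0.974]
 [0.923 0.867 0.871 0.868 0.868 0.868 0.868 0.87  0.868 0.868 0.975 0.973]
 [0.865 0.868 0.87  0.866 0.87  0.866 0.868 0.867 0.866 0.866 0.867 0.974]
 [0.87  0.867 0.869 0.869 0.869 0.868 0.867 0.867 0.867 0.867 0.871 0.973]
 [0.867 0.866 0.868 0.866 0.869 0.833 0.827 0.826 0.826 0.864 0.867 0.971]
 [0.867 0.865 0.869 0.878 0.848 0.83  0.828 0.828 0.829 0.863 0.866 0.866]
 [0.867 0.866 0.867 0.877 0.857 0.837 0.826 0.826 0.826 0.866 0.866 0.868]
 [0.866 0.866 0.865 0.868 0.879 0.886 0.884 0.863 0.865 0.865 0.866 0.919]
 [0.865 0.868 0.868 0.868 0.865 0.867 0.866 0.863 0.866 0.866 0.865 0.917]
 [0.868 0.867 0.868 0.868 0.865 0.867 0.865 0.867 0.863 0.866 0.919 0.919]
 [0.922 0.865 0.866 0.865 0.864 0.865 0.866 0.865 0.865 0.865 0.92  0.916]
 [0.917 0.922 0.92  0.    0.867 0.861 0.865 0.863 0.864 0.919 0.919 0.919]]
103 [ 0.48982482 -0.15933075  0.14397231] 953 [ 0.48980662 -0.16019587  0.10412928] [0.06118629 0.06132496 0.01165476]
```

View pics/crop0.png

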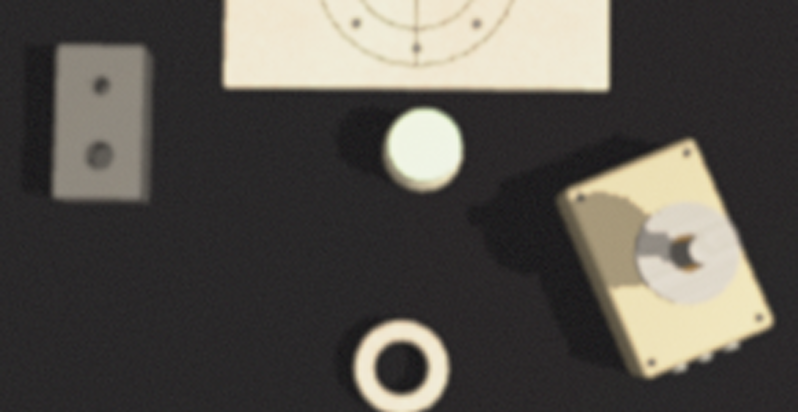

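>>> {"method": "play_rows", "body": {
  "commands": [
    [0.4, 3, -2.2, 0, 0],
    [0.4, 6, -4.4, 0, 0],
    [0.4, 9, -6.6, 0, 0],
    [0.4, 12, -8.8, 0, 0],
    [0.4, 14, -10.5, 0, 0],
    [0.4, 16, -12, 0, 0],
    [0.4, 17.58, -13.23, 0, 0],
    [0.4, 17.58, -13.23, 0, 0],
    [0.4, 17.58, -13.23, 0, 0],
    [0.4, 17.58, -13.23, 0, 0],
    [0.4, 17.58, -13.23, 0, 0],
    [0.4, 17.58, -13.23, 0, 0],
    [0.4, 17.58, -13.23, 0, 0],
    [0.4, 17.58, -13.23, 0, 0],
    [0.4, 17.58, -13.23, 0, 0],
    [0.4, 17.58, -13.23, 0, 0],
    [0.4, 17.58, -13.23, 0, 0]
  ],
  "force": 40
}}

```text
time_s: 1.8
position: [0.4897, -0.1605, 0.2314]
tcp_rot: [0.0, 0.993, 0.116, 0.0]
ft_force: [1.1, -0.1, -0.8]
grip_width: 0.0259
```

```bash
python3 - <<'E'
from h import *
o=get_obs(); print(o["time_s"],o["position"],o["tcp_rot"],o["ft_force"],o["grip_width"],o["joints"])
p=camera_params("wrist"); print(p); im,d=camera("wrist"); save("w1",im); np.savez("w1.npz",im=im,d=d)
print(proj(p,[.49,-.1595,.145]),proj(p,[.49,-.1595,.105]))
P=[];Q=[]
for v in range(0,480,2):
  for u in range(0,640,2):
    if d[v,u]>0:
      x=at_d(p,u,v,d[v,u])
      if .14<x[2]<.15:P.append(x)
      elif .102<x[2]<.108:Q.append(x)
P=np.array(P);Q=np.array(Q)
for A in (P,Q):
  if len(A):print(len(A),A.mean(0),(A.min(0)+A.max(0))/2,np.ptp(A,axis=0))
E
```

```text
1.8 [ 0.48965891 -0.16053324  0.23144054] [9.09078327e-05 9.93219939e-01 1.16250285e-01 1.28640489e-04] [ 1.05752426 -0.12700177 -0.7980071 ] 0.025857560605186562 [-3.82809306e-01 -1.37073165e-01  1.45513001e+00 -3.76150867e-05
  1.82322288e+00  9.54950163e-01]
{'vfov': 58.08462973823961, 'cx': 313.42790761028465, 'cy': 236.90938808457838, 'k1': 0.013392758388253377, 'origin': array([ 0.5527322 , -0.14570282,  0.37401249]), 'orientation': array([ 0.77770076, -0.10348605,  0.08200296, -0.61461181])}
[311.62349705 240.61006729] [311.89673064 223.72255498]
170 [ 0.48836605 -0.16067906  0.14464779] [ 0.48762751 -0.16078941  0.1438376 ] [0.01604271 0.01545407 0.00599641]
1448 [ 0.48963731 -0.16031766  0.10490375] [ 0.48794746 -0.16078334  0.10477169] [0.06115578 0.06130435 0.00551805]
```

View pics/w1.png

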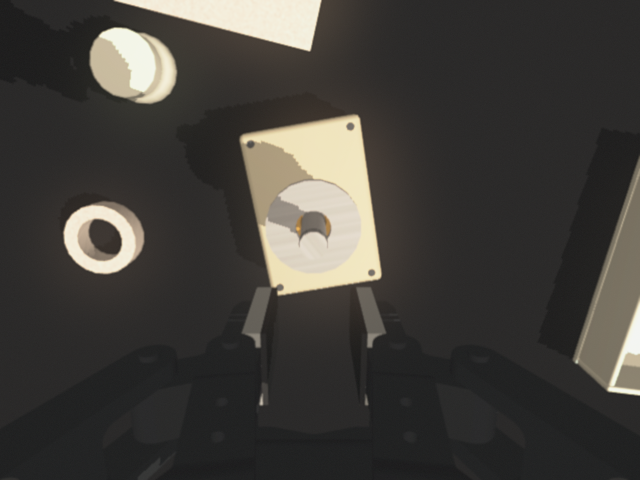

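The plug top is at (314,243), centred between the fingertips (265 and 370). I'll descend and creep down to the flange.

>>> {"method": "play_rows", "body": {
  "commands": [
    [0.46, -0.04, 0, 1, 0],
    [0.46, -0.04, 0, 2, 0],
    [0.46, -0.04, 0, 3, 0],
    [0.46, -0.04, 0, 4, 0],
    [0.46, -0.04, 0, 4.5, 0],
    [0.46, -0.04, 0, 4.7, 0],
    [0.46, -0.04, 0, 4.8, 0],
    [0.46, -0.04, 0, 4.8, 0],
    [0.46, -0.04, 0, 4.8, 0]
  ]
}}

```text
time_s: 2.75
position: [0.4897, -0.1601, 0.1127]
tcp_rot: [0.001, 0.993, 0.117, 0.001]
ft_force: [0.2, 0.0, 0.3]
grip_width: 0.0227
```

>>> {"method": "play_rows", "body": {
  "commands": [
    [0.46, 0, 0, 0.1, 0],
    [0.46, 0, 0, 0.2, 0],
    [0.46, 0, 0, 0.2, 0],
    [0.46, 0, 0, 0.2, 0]
  ]
}}

```text
time_s: 3.15
position: [0.489, -0.1598, 0.1062]
tcp_rot: [-0.0, 0.993, 0.117, -0.0]
ft_force: [-0.7, 0.5, -0.2]
grip_width: 0.0231
```

>>> {"method": "play_rows", "body": {
  "commands": [
    [0.46, 0, 0, 0.05, 0],
    [0.46, 0, 0, 0.1, 0],
    [0.46, 0, 0, 0.1, 0],
    [0.46, 0, 0, 0.1, 0]
  ]
}}

```text
time_s: 3.55
position: [0.4893, -0.1599, 0.105]
tcp_rot: [0.0, 0.993, 0.117, 0.001]
ft_force: [-1.6, 0.2, 5.2]
grip_width: 0.0229
```

>>> {"method": "play_rows", "body": {
  "commands": [
    [0.46, 0, 0, 0.03, 0],
    [0.46, 0, 0, 0.06, 0],
    [0.46, 0, 0, 0.08, 0],
    [0.46, 0, 0, 0.08, 0]
  ]
}}

```text
time_s: 3.95
position: [0.4894, -0.1599, 0.1039]
tcp_rot: [0.0, 0.993, 0.117, 0.001]
ft_force: [-5.0, 2.2, 9.9]
grip_width: 0.0227
```

>>> {"method": "play_rows", "body": {
  "commands": [
    [0.46, 0, 0, 0.04, 0],
    [0.46, 0, 0, 0.08, 0],
    [0.46, 0, 0, 0.12, 0],
    [0.46, 0, 0, 0.16, 0],
    [0.46, 0, 0, 0.16, 0],
    [0.46, 0, 0, 0.16, 0]
  ]
}}

```text
time_s: 4.55
position: [0.4894, -0.1599, 0.1006]
tcp_rot: [0.0, 0.993, 0.117, 0.001]
ft_force: [-6.0, 2.0, 12.4]
grip_width: 0.0232
```

>>> {"method": "play_rows", "body": {
  "commands": [
    [0.46, -0.02, 0, 0.03, 0],
    [0.46, -0.04, 0, 0.06, 0],
    [0.46, -0.04, 0, 0.09, 0],
    [0.46, -0.04, 0, 0.1, 0],
    [0.46, -0.04, 0, 0.1, 0],
    [0.46, -0.04, 0, 0.1, 0]
  ]
}}

```text
time_s: 5.15
position: [0.4893, -0.16, 0.0989]
tcp_rot: [0.001, 0.993, 0.117, 0.002]
ft_force: [-2.9, 3.0, 15.1]
grip_width: 0.023
```

>>> {"method": "play_rows", "body": {
  "commands": [
    [0.46, 0, 0, 0.02, 0],
    [0.46, 0, 0, 0.04, 0],
    [0.46, 0, 0, 0.04, 0],
    [0.46, 0, 0, 0.04, 0]
  ]
}}

```text
time_s: 5.55
position: [0.4893, -0.16, 0.098]
tcp_rot: [0.001, 0.993, 0.117, 0.002]
ft_force: [-3.4, 3.2, 15.2]
grip_width: 0.0232
```

```bash
python3 - <<'E'
from h import *
o=get_obs(); print(o["position"],o["ft_force"])
for n in("top","side"):
    p=camera_params(n); im,d=camera(n)
    P=[]
    for v in range(480):
      for u in range(640):
        if d[v,u]>0:
          x=at_d(p,u,v,d[v,u])
          r=np.hypot(x[0]-.489,x[1]+.16)
          if .022<r<.03 and .09<x[2]<.108: P.append(x[2])
    print(n,len(P),np.median(P),np.std(P))
    f=np.load(n+"0.npz")["d"];P=[]
    for v in range(480):
      for u in range(640):
        if f[v,u]>0:
          x=at_d(p,u,v,f[v,u])
          r=np.hypot(x[0]-.489,x[1]+.16)
          if .022<r<.03 and .09<x[2]<.108: P.append(x[2])
    print("before",len(P),np.median(P))
E
```

```text
[ 0.48931726 -0.15995814  0.09800502] [-3.43747115  3.22714816 15.23806031]
top 117 0.09845872144931911 0.0016094119974838766
before 457 0.10559533515801411
side 319 0.09794805599182632 0.001597995558179942
before 594 0.10514055003286854
```

>>> {"method": "play_rows", "body": {
  "commands": [
    [0.46, 0, 0, 0.02, 0],
    [0.46, 0, 0, 0.04, 0],
    [0.46, 0, 0, 0.04, 0],
    [0.46, 0, 0, 0.04, 0]
  ]
}}

```text
time_s: 6.05
position: [0.4894, -0.16, 0.0979]
tcp_rot: [0.001, 0.993, 0.117, 0.002]
ft_force: [-5.0, 4.3, 18.9]
grip_width: 0.0234
```

At the rigid stop: z is unchanged and the force is up to 19 N. Next I close on the plug.

>>> {"method": "play_rows", "body": {
  "commands": [
    [0.5, 0, 0, 0, 0],
    [0.55, 0, 0, 0, 0],
    [0.6, 0, 0, 0, 0],
    [0.65, 0, 0, 0, 0],
    [0.7, 0, 0, 0, 0],
    [0.8, 0, 0, 0, 0],
    [0.8, 0, 0, 0, 0]
  ],
  "force": 40
}}

```text
time_s: 6.75
position: [0.49, -0.16, 0.0982]
tcp_rot: [0.001, 0.993, 0.117, 0.003]
ft_force: [-2.4, 5.3, 18.5]
grip_width: 0.0152
```

>>> {"method": "play_rows", "body": {
  "commands": [
    [0.8, 0, 0, 0, 0],
    [0.8, 0, 0, -0.1, 0],
    [0.8, 0, 0, -0.2, 0],
    [0.8, 0, 0, -0.28, 0],
    [0.8, 0, 0, -0.28, 0],
    [0.8, 0, 0, -0.28, 0]
  ],
  "force": 60
}}

```text
time_s: 7.35
position: [0.4895, -0.16, 0.1012]
tcp_rot: [0.0, 0.993, 0.117, 0.002]
ft_force: [4.0, 1.1, 3.5]
grip_width: 0.0143
```

>>> {"method": "play_rows", "body": {
  "commands": [
    [0.8, 0, 0, -0.1, 0],
    [0.8, 0, 0, -0.2, 0],
    [0.8, 0, 0, -0.2, 0],
    [0.8, 0, 0, -0.2, 0]
  ]
}}

```text
time_s: 7.75
position: [0.489, -0.1594, 0.1045]
tcp_rot: [-0.001, 0.993, 0.117, 0.001]
ft_force: [7.0, 1.5, -2.1]
grip_width: 0.0144
```

```bash
python3 - <<'E'
from h import *
for n in("top","side"):
    p=camera_params(n); im,d=camera(n); P=[]
    for v in range(480):
      for u in range(640):
        if d[v,u]>0:
          x=at_d(p,u,v,d[v,u])
          r=np.hypot(x[0]-.489,x[1]+.16)
          if .022<r<.03 and .09<x[2]<.108: P.append(x[2])
    print(n,len(P),np.median(P),np.std(P))
save("s2",cv2.resize(im[270:420,220:400],None,fx=4,fy=4,interpolation=cv2.INTER_CUBIC))
E
```

```text
top 110 0.10133497927629587 0.0017042247626588936
side 358 0.10087495760285886 0.0014432015058920983
```

View pics/s2.png

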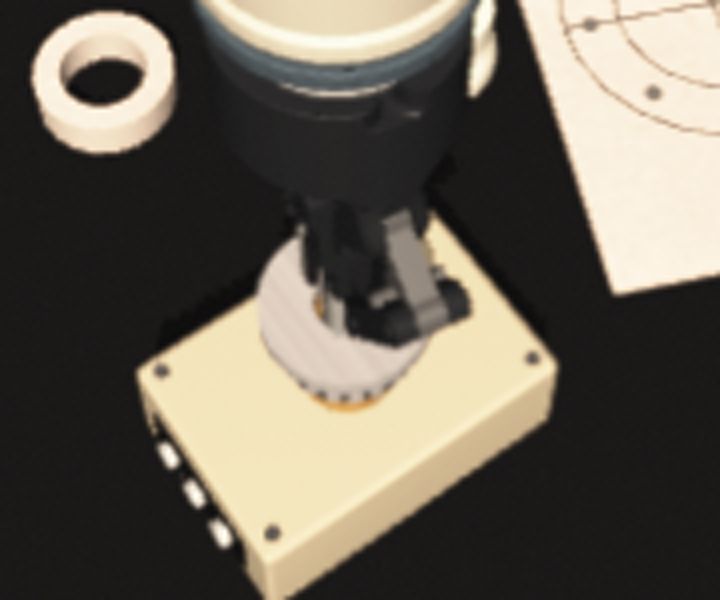

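The crop shows the flange (about (340,330)) hanging back with the fingertips above it. The flange is 4.3 mm back, so the dogs are dragging and not locked. I'll keep drawing.

>>> {"method": "play_rows", "body": {
  "commands": [
    [0.8, 0.04, 0, -0.1, 0],
    [0.8, 0.04, 0, -0.2, 0],
    [0.8, 0.04, 0, -0.3, 0],
    [0.8, 0.04, 0, -0.4, 0],
    [0.8, 0.04, 0, -0.4, 0]
  ]
}}

```text
time_s: 8.35
position: [0.4895, -0.1595, 0.1155]
tcp_rot: [-0.0, 0.993, 0.117, 0.0]
ft_force: [1.1, 3.2, 6.0]
grip_width: 0.0146
```

>>> {"method": "play_rows", "body": {
  "commands": [
    [0.8, 0, 0, -0.15, 0],
    [0.8, 0, 0, -0.3, 0],
    [0.8, 0, 0, -0.5, 0],
    [0.8, 0, 0, -0.7, 0],
    [0.8, 0, 0, -0.9, 0],
    [0.8, 0, 0, -1.1, 0],
    [0.8, 0, 0, -1.3, 0],
    [0.8, 0, 0, -1.3, 0],
    [0.8, 0, 0, -1.3, 0]
  ]
}}

```text
time_s: 9.25
position: [0.4892, -0.1599, 0.1479]
tcp_rot: [0.0, 0.993, 0.117, 0.0]
ft_force: [-0.6, 0.2, -1.9]
grip_width: 0.0145
```

>>> {"method": "play_rows", "body": {
  "commands": [
    [0.8, 0, 0, -0.8, 0],
    [0.8, 0, 0, -1.6, 0],
    [0.8, 0, 0, -2.4, 0],
    [0.8, 0, 0, -2.4, 0],
    [0.8, 0, 0, -2.4, 0]
  ]
}}

```text
time_s: 9.75
position: [0.4891, -0.1599, 0.2073]
tcp_rot: [0.0, 0.993, 0.117, -0.0]
ft_force: [0.3, -0.3, -1.9]
grip_width: 0.0144
```

```bash
python3 - <<'E'
from h import *
o=get_obs(); print(o["position"],o["ft_force"],o["grip_width"])
for n in("side","wrist"):
    p=camera_params(n); im,d=camera(n); P=[]
    if n=="side": a=im[200:400,210:410]
    for v in range(480):
      for u in range(640):
        if d[v,u]>0:
          x=at_d(p,u,v,d[v,u])
          r=np.hypot(x[0]-.489,x[1]+.16)
          if .016<r<.03 and .09<x[2]<.108: P.append(x[2])
    print(n,len(P),np.median(P),np.std(P))
save("s3",np.hstack([cv2.resize(a,(400,400)),cv2.resize(im[:,120:520],(400,480))[40:440]]))
E
```

```text
[ 0.48914582 -0.15987803  0.20725394] [ 0.33193676 -0.32595265 -1.94131931] 0.014380599522244155
side 994 0.10514577183759932 0.00123155581222599
wrist 5221 0.1048995133844147 0.0008819069678277063
```

View pics/s3.png

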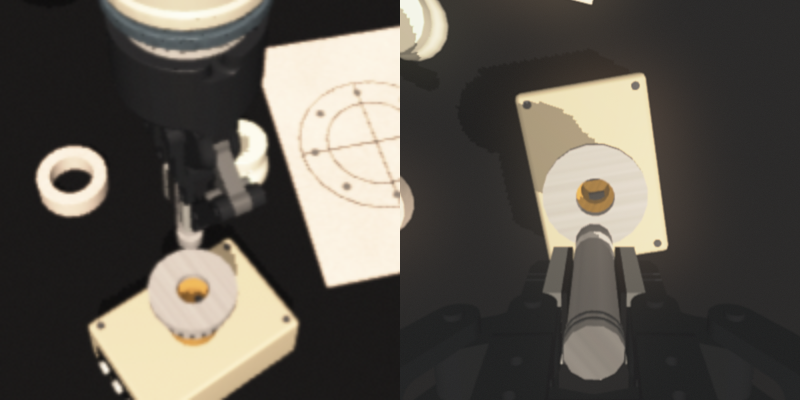

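The left half shows the plug out, held upright, with the sleeve forward (flange 105 mm) and the bore empty. The right half shows the empty socket at (595,197) just beyond the plug's end. Now to the block.

>>> {"method": "play_rows", "body": {
  "commands": [
    [0.8, 0.4, -0.9, 0, 0],
    [0.8, 0.9, -2.1, 0, 0],
    [0.8, 1.5, -3.5, 0, 0],
    [0.8, 2.1, -4.9, 0, 0],
    [0.8, 2.7, -6.3, 0, 0],
    [0.8, 3.3, -7.7, 0, 0],
    [0.8, 3.9, -9.1, 0, 0],
    [0.8, 4.5, -10.5, 0, 0],
    [0.8, 5.1, -11.9, 0, 0],
    [0.8, 5.5, -12.8, 0, 0],
    [0.8, 5.8, -13.4, 0, 0],
    [0.8, 5.88, -13.69, 0, 0],
    [0.8, 5.88, -13.69, 0, 0],
    [0.8, 5.88, -13.69, 0, 0],
    [0.8, 5.88, -13.69, 0, 0]
  ]
}}

```text
time_s: 11.35
position: [0.5526, 0.206, 0.2079]
tcp_rot: [0.0, 0.993, 0.116, 0.0]
ft_force: [-0.3, -0.3, -0.7]
grip_width: 0.0142
```

```bash
cat > m.py <<'E'
from h import *
import sys
o=get_obs(); print(o["time_s"],o["position"],o["tcp_rot"],o["ft_force"],o["grip_width"])
p=camera_params("wrist"); im,d=camera("wrist"); np.savez(sys.argv[1]+".npz",im=im,d=d)
t=o["position"]
P=[]
for v in range(0,480):
  for u in range(220,420):
    if d[v,u]>0:
      x=at_d(p,u,v,d[v,u])
      if np.hypot(*(x-t)[:2])<.012 and t[2]-.05<x[2]<t[2]+.06: P.append(x-t)
P=np.array(P)
for z in np.arange(-.045,.055,.006):
  A=P[abs(P[:,2]-z)<.003]
  if len(A)>10: print(round(z,3),len(A),A.min(0).round(4)[:2],A.max(0).round(4)[:2])
print("zmin",P[:,2].min())
print(proj(p,[.5527,.2070,.038]),proj(p,t-[0,0,.038]),proj(p,t))
save(sys.argv[1],im)
E
python3 m.py w4
```

```text
11.35 [0.55255629 0.20598722 0.20794718] [1.82534024e-04 9.93203286e-01 1.16392386e-01 1.05247537e-04] [-0.33794877 -0.33829659 -0.70750169] 0.014213735480474256
-0.033 119 [-0.002  -0.0076] [0.0056 0.0072]
-0.027 298 [-0.0041 -0.0081] [0.0056 0.0071]
-0.021 64 [-0.0025 -0.0073] [0.0057 0.0072]
-0.015 187 [-0.002  -0.0078] [0.0058 0.0073]
-0.009 219 [-0.0016 -0.0073] [0.0059 0.0072]
-0.003 250 [-0.0013 -0.007 ] [0.0061 0.0083]
0.003 298 [-0.0011 -0.0071] [0.0109 0.0096]
0.009 350 [-0.0011 -0.0071] [0.0107 0.0091]
0.015 404 [-0.0014 -0.0071] [0.0103 0.0094]
0.021 447 [-0.0014 -0.007 ] [0.0107 0.0092]
0.027 531 [-0.0015 -0.0071] [0.0107 0.0094]
0.033 639 [-0.0014 -0.0072] [0.0107 0.0097]
0.039 1292 [-0.0102 -0.0105] [0.0108 0.0111]
0.045 3648 [-0.011  -0.0112] [0.0094 0.0106]
0.051 45 [-0.0091 -0.0112] [0.0093 0.0106]
zmin -0.03548313250005036
[312.07038367 210.26454116] [313.26028405 271.41516986] [313.19960457 307.43565928]
```

View pics/w4.png

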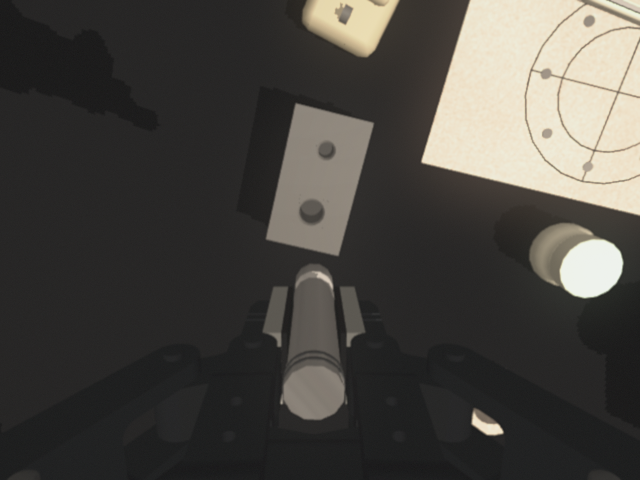

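The wide hole is at (312,211), the narrow one at (327,150), and the plug's lower end at about (314,272). The plug is upright. I'll descend with a small correction and look closer.

>>> {"method": "play_rows", "body": {
  "commands": [
    [0.8, 0.08, -0.02, 0.7, 0],
    [0.8, 0.08, -0.02, 1.6, 0],
    [0.8, 0.08, -0.02, 2.5, 0],
    [0.8, 0.08, -0.02, 3.4, 0],
    [0.8, 0.08, -0.02, 4.0, 0],
    [0.8, 0.08, -0.02, 4.2, 0],
    [0.8, 0.08, -0.02, 4.2, 0],
    [0.8, 0.08, -0.02, 4.2, 0]
  ]
}}

```text
time_s: 12.2
position: [0.5549, 0.2082, 0.1042]
tcp_rot: [-0.0, 0.993, 0.117, 0.001]
ft_force: [0.4, -0.3, -1.0]
grip_width: 0.0145
```

```bash
sed -i 's/^save(.*//' m.py; cat >> m.py <<'E'
save(sys.argv[1],cv2.resize(im[170:370,210:410],(600,600),interpolation=cv2.INTER_CUBIC))
E
python3 m.py w5
```

```text
12.2 [0.55491167 0.20820094 0.1042418 ] [-1.86048649e-04  9.93128625e-01  1.17023332e-01  1.01904239e-03] [ 0.36821765 -0.26893632 -0.98140371] 0.014516266895898506
-0.033 113 [-0.0019 -0.0077] [0.0056 0.0072]
-0.027 323 [-0.0037 -0.0082] [0.0057 0.0071]
-0.021 46 [-0.0038 -0.0079] [0.0055 0.0068]
-0.015 187 [-0.0017 -0.0077] [0.0058 0.0073]
-0.009 226 [-0.002  -0.0075] [0.0059 0.0071]
-0.003 247 [-0.0015 -0.0071] [0.0074 0.0081]
0.003 294 [-0.0013 -0.0071] [0.0108 0.0091]
0.009 361 [-0.0013 -0.0072] [0.0103 0.0095]
0.015 405 [-0.0017 -0.0072] [0.0107 0.0093]
0.021 456 [-0.0015 -0.0072] [0.0109 0.0096]
0.027 527 [-0.0017 -0.0072] [0.0109 0.0095]
0.033 640 [-0.0023 -0.0085] [0.0109 0.0103]
0.039 1299 [-0.01   -0.0105] [0.0108 0.0111]
0.045 3642 [-0.0106 -0.0113] [0.0093 0.0106]
0.051 41 [-0.0083 -0.0111] [0.0094 0.0104]
zmin -0.035579174558577564
[314.5886793  257.29651949] [313.2380785  271.56604176] [313.12179127 307.44928341]
```

View pics/w5.png

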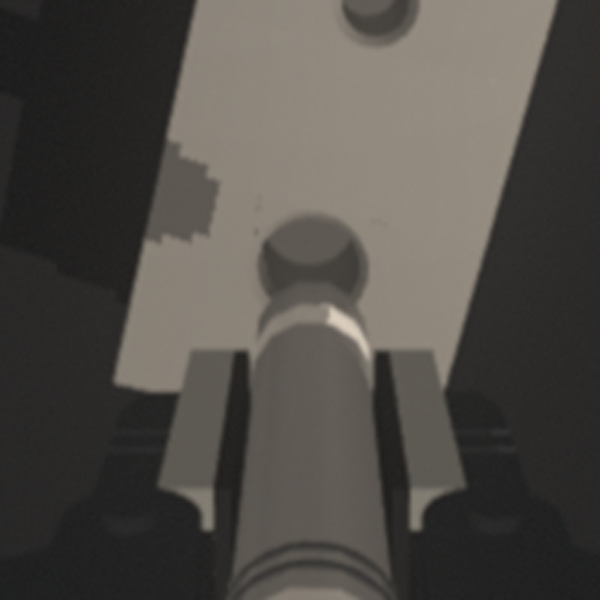

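```bash
python3 - <<'E'
from h import *
from scipy.optimize import least_squares
o=get_obs();p=camera_params("wrist");t=o["position"];print(t,p["origin"])
th=np.linspace(0,2*np.pi,181)
def circ(c,r,z): return np.array([proj(p,[c[0]+r*np.cos(a),c[1]+r*np.sin(a),z]) for a in th])
def res(q):
    C=circ(q[:2],q[2],.038); return [C[:,0].min()-(210+258/3),C[:,0].max()-(210+368/3),C[:,1].min()-(170+213/3)]
h=least_squares(res,[.5527,.207,.009]).x; print("hole",h)
f=np.load("w5.npz");d=f["d"];P=[]
for v in range(480):
  for u in range(220,420):
    if d[v,u]>0:
      x=at_d(p,u,v,d[v,u])-t
      if np.hypot(*x[:2])<.012 and (-.015<x[2]<-.003): P.append(x)
P=np.array(P)
s=least_squares(lambda q:np.hypot(P[:,0]-q[0],P[:,1]-q[1])-.008,[0,0],loss="soft_l1",f_scale=.0005).x
print("axis rel tcp",s,len(P)); print("need",h[:2]-(t[:2]+s))
# cross-check by silhouette: width of shank and bottom far edge
for dx in(0,-.001,-.002): print(dx,circ(t[:2]+[dx,0],.008,t[2]-.034)[:,1].min(),circ(t[:2]+[dx,0],.006,t[2]-.038)[:,1].min())
E
```

```text
[0.55506368 0.20827788 0.10449765] [0.6177762  0.22309816 0.24721892]
hole [0.55204368 0.2070525  0.00931457]
axis rel tcp [-0.00269908 -0.0007425 ] 455
need [-0.00032092 -0.00048289]
0 257.07650274704645 258.6463591618032
-0.001 259.23682285419267 260.75478614659846
-0.002 261.3913167224002 262.85766073838937
```

>>> {"method": "play_rows", "body": {
  "commands": [
    [0.8, -0.01, 0.02, 0.3, 0],
    [0.8, -0.01, 0.02, 0.6, 0],
    [0.8, -0.01, 0.02, 0.9, 0],
    [0.8, -0.01, 0.02, 1.0, 0],
    [0.8, -0.01, 0.02, 1.1, 0],
    [0.8, -0.01, 0.02, 1.2, 0],
    [0.8, -0.01, 0.02, 1.2, 0]
  ]
}}

```text
time_s: 12.95
position: [0.5541, 0.2076, 0.0725]
tcp_rot: [0.0, 0.993, 0.117, -0.0]
ft_force: [-0.2, -0.2, -1.6]
grip_width: 0.0145
```

>>> {"method": "play_rows", "body": {
  "commands": [
    [0.8, 0, 0, 0.06, 0],
    [0.8, 0, 0, 0.12, 0],
    [0.8, 0, 0, 0.16, 0],
    [0.8, 0, 0, 0.16, 0]
  ]
}}

```text
time_s: 13.35
position: [0.5542, 0.2077, 0.0687]
tcp_rot: [-0.0, 0.993, 0.117, 0.0]
ft_force: [0.7, 0.7, -1.0]
grip_width: 0.0148
```

>>> {"method": "play_rows", "body": {
  "commands": [
    [0.8, 0, 0, 0.1, 0],
    [0.8, 0, 0, 0.2, 0],
    [0.8, 0, 0, 0.3, 0],
    [0.8, 0, 0, 0.4, 0],
    [0.8, 0, 0, 0.4, 0],
    [0.8, 0, 0, 0.4, 0]
  ]
}}

```text
time_s: 13.95
position: [0.554, 0.2077, 0.0584]
tcp_rot: [-0.0, 0.993, 0.117, -0.0]
ft_force: [-0.1, 2.5, -2.0]
grip_width: 0.0146
```

>>> {"method": "play_rows", "body": {
  "commands": [
    [0.8, 0, 0, 0.1, 0],
    [0.8, 0, 0, 0.2, 0],
    [0.8, 0, 0, 0.3, 0],
    [0.8, 0, 0, 0.36, 0],
    [0.8, 0, 0, 0.36, 0],
    [0.8, 0, 0, 0.36, 0]
  ]
}}

```text
time_s: 14.55
position: [0.554, 0.2077, 0.0494]
tcp_rot: [-0.0, 0.993, 0.117, -0.0]
ft_force: [2.0, 2.9, -2.2]
grip_width: 0.0145
```

>>> {"method": "play_rows", "body": {
  "commands": [
    [0.8, 0.02, -0.02, 0.05, 0],
    [0.8, 0.02, -0.02, 0.1, 0],
    [0.8, 0.02, -0.02, 0.12, 0],
    [0.8, 0.02, -0.02, 0.12, 0]
  ]
}}

```text
time_s: 14.95
position: [0.5544, 0.2079, 0.0465]
tcp_rot: [0.0, 0.993, 0.117, -0.0]
ft_force: [-0.5, 0.2, -1.5]
grip_width: 0.0147
```

>>> {"method": "play_rows", "body": {
  "commands": [
    [0.8, 0, 0, 0.03, 0],
    [0.8, 0, 0, 0.06, 0],
    [0.8, 0, 0, 0.06, 0],
    [0.8, 0, 0, 0.06, 0]
  ]
}}

```text
time_s: 15.35
position: [0.5547, 0.2081, 0.0463]
tcp_rot: [0.0, 0.993, 0.117, 0.0]
ft_force: [-3.5, -1.4, 6.1]
grip_width: 0.0143
```

Contact with the hole's floor came at the expected height (z unchanged, +7.6 N). I'll relax, then open.

>>> {"method": "play_rows", "body": {
  "commands": [
    [0.8, 0, 0, -0.04, 0],
    [0.8, 0, 0, -0.04, 0],
    [0.7, 0, 0, -0.04, 0],
    [0.6, 0, 0, -0.04, 0],
    [0.5, 0, 0, -0.04, 0],
    [0.4, 0, 0, -0.04, 0],
    [0.2, 0, 0, -0.04, 0],
    [0.0, 0, 0, -0.04, 0],
    [0.0, 0, 0, -0.04, 0],
    [0.0, 0, 0, -0.04, 0]
  ]
}}

```text
time_s: 16.35
position: [0.5545, 0.2082, 0.0463]
tcp_rot: [0.0, 0.993, 0.117, 0.0]
ft_force: [0.1, -0.2, -0.5]
grip_width: 0.0427
```

>>> {"method": "play_rows", "body": {
  "commands": [
    [0.0, 0, 0, -0.4, 0],
    [0.0, 0, 0, -1, 0],
    [0.0, 0, 0, -2, 0],
    [0.0, 0, 0, -3.2, 0],
    [0.0, 0, 0, -4.4, 0],
    [0.0, 0, 0, -5.6, 0],
    [0.0, -2, 0, -6, 0],
    [0.0, -4, 0, -6, 0],
    [0.0, -4, 0, -6, 0],
    [0.0, -4, 0, -6, 0],
    [0.0, -4, 0, -6, 0]
  ]
}}

```text
time_s: 17.45
position: [0.4581, 0.1852, 0.1978]
tcp_rot: [-0.0, 0.993, 0.117, 0.001]
ft_force: [0.2, -0.6, -0.4]
grip_width: 0.0428
```

```bash
python3 - <<'E'
from h import *
o=get_obs(); print(o["time_s"],o["position"],o["ft_force"],o["grip_width"])
for n in("top","side"):
    p=camera_params(n); im,d=camera(n); F=[];T=[];B=[]
    for v in range(480):
      for u in range(640):
        if d[v,u]>0:
          x=at_d(p,u,v,d[v,u])
          if .016<np.hypot(x[0]-.489,x[1]+.16)<.03 and .09<x[2]<.112: F.append(x[2])
          r=np.hypot(x[0]-.5525,x[1]-.207)
          if r<.015 and x[2]>.08:T.append(x)
          if .015<r<.024 and .03<x[2]<.045:B.append(x[2])
    T=np.array(T);print(n,"flange",np.median(F),"plugtop",len(T),np.median(T,axis=0),T.max(0),"block",np.median(B))
    if n=="top":a=im
save("end",np.hstack([cv2.resize(a[70:370,180:480],(400,400)),cv2.resize(im[120:420,170:470],(400,400))]))
E
```

```text
17.45 [0.45810623 0.18515916 0.19778478] [ 0.19737106 -0.60841046 -0.44886239] 0.04275221385461338
top flange 0.10569064795443633 plugtop 84 [0.55373361 0.206183   0.0934594 ] [0.56266302 0.21478996 0.09714741] block 0.038857432411095905
side flange 0.10519634570168679 plugtop 84 [0.55396409 0.20406593 0.0918989 ] [0.5617538  0.21684564 0.09639862] block 0.03912912750798386
```

View pics/end.png

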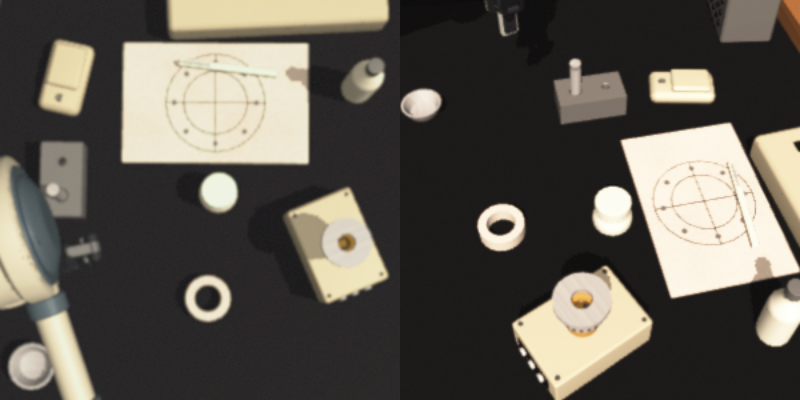

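The plug stands upright in the wide hole at left (52,190) and right (575,78). Its top is at about 93 mm, as expected for a seated plug. The sleeve is forward and nothing else has moved.

```bash
python3 -c "
from cell import *
print(sign_off())"
```

```text
the job is handed in; nothing more can be done
None
```

The plug is out of the coupling and standing released, upright and fully home in the wide hole of the parking block. I handed the job in at about 17.5 s; the sign-off gave no verdict.

- **Unlocking:** I pressed the sleeve to its stop at about 19 N (about 20 N counting sideways force), closed on the plug and drew it up. Midway the sleeve hung about 4.3 mm back, meaning the dogs were dragging rather than locked. It then snapped fully forward.
- **Parking:** I lined the plug up with the wrist camera and lowered it until it touched the floor of the hole at about 7 N. Then I eased off, opened the fingers and backed away.
- **Last checks:** The plug top is at about 93 mm, which is what a seated plug should read. The sleeve flange is back at 105 mm, its forward position. The robot is clear, and by eye the bystanders have not moved.
- **Disagreement:** The side camera's depth put the plug top 1.5 mm lower than the top camera's, and 2 mm to the side. That is about the size of the 2 mm calibration tolerance.
- **Not measured:** The plug's final tilt was only judged by eye.

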